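# Clear the modelling bench: paints, wagons and screwdriver to their holders

## Task

Clear up the five things left out on the modelling table. Stand each of the two paint pots upright in the recess of the stand of its own colour, put the goods van and the tank wagon on their wheels in the wooden tray, one in each lane, and lay the big yellow screwdriver down flat in its cut-out in the black tray, handle in the wide part and blade in the narrow part. Set the glass pots down, do not let them fall.

Things in the scene. Friction and masses are not known exactly. Their poses are not given: they have to be found in the camera images.
- red_pot: Dark red, white-lidded glass paint pot, standing, 31 mm diameter, 42 mm tall; hold it by the body, which is the lower 30 mm. Origin: centre of the underside, z up. About 35 g.
- green_pot: Dark green, black-lidded glass paint pot, standing, 31 mm diameter, 42 mm tall; hold it by the body, which is the lower 30 mm. Origin: centre of the underside, z up. About 35 g.
- goods_van: Brown model goods van with a grey roof, box-shaped, 71 mm long, 19 mm wide, 36 mm tall, about 20 g. Origin: centre of the underside at the wheels; its length lies along its own y axis, x across, z up. At the start it stands with its length roughly along world x. Either end may go first.
- tank_wagon: Dark grey model tank wagon, 77 mm long, 18 mm wide, 29 mm tall, about 22 g. Origin: centre of the underside at the wheels; its length lies along its own y axis, x across, z up. At the start it stands with its length roughly along world x. Either end may go first.
- screwdriver: Big screwdriver lying flat, 70 g: yellow handle 24 mm wide and high, from y = -1 to +94 mm of its own frame; thin steel blade 6 mm wide, y = -96 to -1 mm, 9 to 15 mm above the underside. Origin: mid-length, under the handle's axis at its underside; y runs from blade to handle, z up. Grip across the handle near y = +47 mm. The handle points roughly to world +y at the start.
- red_stand: Red block, fixed to the table, 66 x 66 mm, 14 mm high, with one round upright recess 49 mm in diameter in the middle, its cork floor 4 mm above the block's underside. Origin: centre of the underside, z up.
- green_stand: Green block, fixed to the table, 66 x 66 mm, 14 mm high, with one round upright recess 49 mm in diameter in the middle, its cork floor 4 mm above the block's underside. Origin: centre of the underside, z up.
- wagon_tray: Shallow open wooden tray, fixed to the table, 106 mm (its x) by 110 mm (its y), walls 12 mm high. Two grey-floored lanes, each 94 mm long along the tray's x and 35 mm wide, centred at y = +31 and -31 mm, floors 3 mm above its underside. Either wagon may have either lane. Origin: centre of the underside, z up.
- tool_tray: Black foam tray, fixed, 68 mm (its x) by 228 mm (its y), 18 mm high. White-floored cut-out, floor 3 mm above the underside: handle bay 38 mm wide, y = -9 to +102 mm; blade slot 18 mm wide, y = -105 to -9 mm; finger notches through both sides, y = +22 to +72 mm. Screwdriver fits one way: origin over the tray's origin, its y along the tray's y. Origin: centre of underside, z up.
Mind the look-alikes: they are no part of the job. Of the things that look like the red_pot, the middle-sized one is meant.

How it is judged:
By the outcome, as a careful person would: the job done as asked, in the order asked, and still so for the second after the job is handed in, with the robot touching nothing.
It also fails if it takes over 102 s, if anything falls off the work surface, if the arm or the gripper's body presses on something with over 40 N, if the wrist force passes 120 N, or if a joint passes its speed limit or range.

## Robot

A 6-joint arm with a two-finger parallel gripper is mounted at the origin on a cart in front of the work surface, level with it; the furniture and walls round the work are solid. World frame = base frame: x ahead of the robot, y to its left, z up, the work surface at z = 0. Lengths are in mm, angles in rad, forces in N, time in s.
With the tool pointing down it reaches from about 350 to 975 mm from the base axis. Payload 7.1 kg.
Tool frame: the origin (TCP) lies midway between the tips of the shut fingers; the grasp point (between the pads) lies 19 mm behind it (ctrl.grip_depth is the distance from the TCP to the grasp point, in mm); z points along the fingers, y is the line along which they close (so a half turn about z gives the same grasp; the last joint's range is limited). The gripper opens to 88 mm and grips with 3 to 60 N. Pads are 20 mm wide; open, the fingers measure 115 mm over their backs; the gripper's body (75 mm by 178 mm) begins 61 mm behind the grasp point.
Start: joints at [1.157, 0.423, 1.63, -0, 1.089, -0.019], TCP at [240.357, 576.917, 222.675] pointing down, gripper open.
Joint ranges: [-3, 3], [-0.9, 2.11], [0.09, 2.58], [-1.31, 4.45], [0.11, 2.69], [-2.54, 2.54]. Speed limits (rad/s): [2.39, 2.39, 3.01, 3.14, 3.14, 3.14].

## Interface

Orientations are given as a rotation vector (axis times angle).
In Python, from workcell import get_obs, vision, ctrl gives the robot as it stands.
- The arm moves only by the tool step_arm, never from a script. Its argument "plan" is a list of rows, each a list of 7 numbers: the opening, from -1 (shut) to 1 (fully open), then the shift along the tool's x, y, z as a fraction of full scale, then the turn, a rotation vector about the tool's x, y, z as a fraction of full scale. In form: [[fingers, dx, dy, dz, wx, wy, wz], ...]. A call has 1 to 20 rows; each row shifts and turns the commanded pose from where the row before left it, along the tool's axes as they then stand; what a row does not reach is not made up. Full scale, the value 1, is 50 mm for a shift and 0.12 rad for a turn. A row lasts 1/8 s, in which the tool goes at most 62.5 mm and 10.7 degrees, less where a joint would pass 70% of its speed; a pose out of reach is approached as far as the arm can. A call with a number of a shift or a turn outside -1 to 1 is refused whole. A call with a gripper value outside its range is refused whole. The fingers move at their own pace and stop on an object; the grip force is fixed at half the most. Time passes only in rows, so rows that do not move let the fingers close. It gives the time, the measured TCP pose, the force, the opening and the grip force at its end, in the units of the state.
- get_obs(): the state, without advancing time (a new reading comes with each control period).
- vision.get_image(name): name is "scene" or "top"; returns a dict with "pixels" (384x512x3 uint8, red, green, blue), "depth" (384x512 float32, mm along the optical axis (not along the pixel's ray), 0 where there is no reading), "fx", "fy", "cx", "cy" (pixels), "k1" (the pictures are not rectified: a ray, as slopes to the right and down, at radius r is drawn at 1 + k1 r^2 times it, then the intrinsics apply), "T" (4x4, takes a point from camera to world coordinates). Camera axes: x right, y down, z forward; pixel columns grow to the right and rows downward; lengths in mm; the calibration is good to about 2 mm. A picture is of the moment at which its call begins.
- ctrl.close_job(): hands the job in; it is judged then, once.
The state is a dict: "t": time; "qpos": joint angles; "qvel": joint speeds; "joint_torque": joint torques, N m; "ee_pos": TCP position; "orientation": TCP orientation; "ft_force": force on the tool from outside, world axes, zero at the start; "moment": the same for the moment, N m; "width": finger opening in mm; "grasp_force": force on a finger pad.
Only numpy, scipy, OpenCV 4.12 (cv2) and the standard library are available. Lean on these libraries where they do the work, as an engineer would, in place of code of your own. Each camera call takes 0.05 s, during which the arm holds its last target. There are 200 camera calls.

## Working session

There is one attempt and no reset: what is moved stays moved. The work goes in short steps, Python scripts to look and compute and a tool call to move; the robot and the scene stay as the last step left them, time stands still between calls to the robot, and variables do not carry over. Pictures are saved under pics/ and viewed, at most 15 in all, crops included, and the job is handed in when it is done.

Besides the shell and the picture viewer there is one more tool, called as name([rows], argument=value, ...), one row to a line, values as JSON. step_arm: Moves the arm, as the interface text tells. Its arguments: {"type":"object","properties":{"plan":{"type":"array","items":{"type":"array","items":{"type":"number","minimum":-1,"maximum":1}}}},"required":["plan"]}

```bash
mkdir -p pics; ls
cat > h.py <<'E'
import numpy as np, cv2
from workcell import get_obs, vision, ctrl
def grab(n):
    im=vision.get_image(n); np.savez(f'{n}.npz',**im); return im
def load(n):
    return dict(np.load(f'{n}.npz'))
def slopes(im,uv):
    uv=np.atleast_2d(np.asarray(uv,float)); d=np.c_[(uv[:,0]-im['cx'])/im['fx'],(uv[:,1]-im['cy'])/im['fy']]
    s=d.copy()
    for _ in range(20): s=d/(1+im['k1']*(s**2).sum(1,keepdims=True))
    return s
def plane(im,uv,z):
    s=slopes(im,uv); T=im['T']; r=np.c_[s,np.ones(len(s))]@T[:3,:3].T; o=T[:3,3]
    return o+r*((z-o[2])/r[:,2])[:,None]
def cloud(im):
    h,w=im['depth'].shape; u,v=np.meshgrid(np.arange(w),np.arange(h)); s=slopes(im,np.c_[u.ravel(),v.ravel()])
    p=np.c_[s,np.ones(len(s))]*im['depth'].reshape(-1,1)
    return (p@im['T'][:3,:3].T+im['T'][:3,3]).reshape(h,w,3)
E
python3 - <<'E'
from h import *
for n in('top','scene'):
    im=grab(n); cv2.imwrite(f'pics/{n}0.png',cv2.resize(im['pixels'][:,:,::-1],(800,600),interpolation=cv2.INTER_CUBIC))
    print(n,im['fx'],im['cx'],im['cy'],im['k1'],im['T'].round(3).tolist())
print(get_obs())
E
```

```text
pics
top 381.79869332370805 257.86840836497595 188.90794800069872 -0.05391593436778131 [[0.175, -0.957, 0.232, 327.818], [-0.984, -0.169, 0.046, -126.997], [-0.005, -0.236, -0.972, 859.178], [0.0, 0.0, 0.0, 1.0]]
scene 385.7057487977651 249.94249288169263 197.16979567503074 -0.11243322585548172 [[0.79, -0.408, 0.457, -21.271], [-0.612, -0.506, 0.608, -800.109], [-0.017, -0.76, -0.65, 768.504], [0.0, 0.0, 0.0, 1.0]]
{'t': 0.1, 'qpos': array([ 1.15699753e+00,  4.23773628e-01,  1.63059908e+00, -4.65633249e-05,
        1.08859453e+00, -1.90192016e-02]), 'qvel': array([ 0.00041235, -0.00217605, -0.00312481, -0.00056861, -0.00020335,
        0.00053183]), 'joint_torque': array([ 4.34576332e-04, -5.45618784e+01, -2.74327791e+01,  6.45427289e-02,
        1.87613012e-02, -6.01926718e-05]), 'ee_pos': array([240.17714671, 576.47089999, 221.97937677]), 'orientation': array([-6.16015835e-01, -3.08034462e+00,  2.12255986e-03]), 'ft_force': array([ 1.02737765, -0.53987505,  0.76604249]), 'moment': array([-0.02189031, -0.0016087 ,  0.00619086]), 'grasp_force': 0.0, 'width': 87.86339583424139}
```

View pics/top0.png

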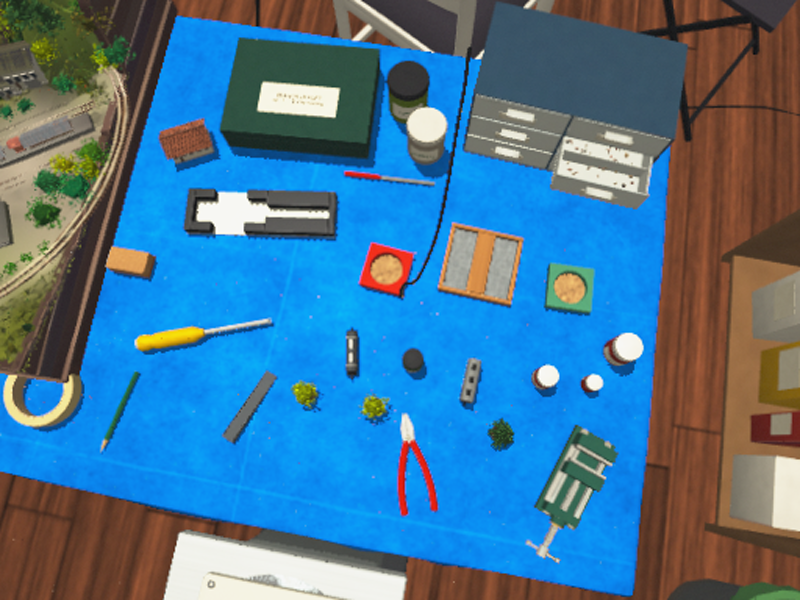

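View pics/scene0.png

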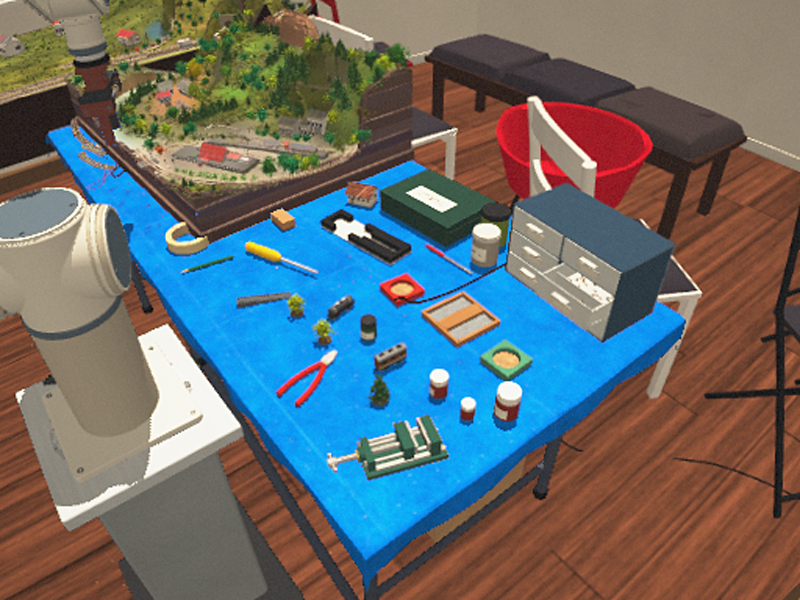

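The top view (800x600) shows the middle red pot at (545,377), the green pot at (413,360), wagons at (352,352) and (470,381), and the screwdriver at (200,335). The stands are at (387,268) and (570,288), the wagon tray at (480,263) and the tool tray at (262,213). I'll zoom in on the wagons to tell which is which.

Run:
```python
from h import *
t=load('top');s=load('scene')
a=cv2.resize(t['pixels'][195:275,200:320],(800,533),interpolation=cv2.INTER_CUBIC)[:, :, ::-1]
b=s['pixels'][175:275,180:340][:,:,::-1]
b=cv2.resize(b,(800,500),interpolation=cv2.INTER_CUBIC)
cv2.imwrite('pics/a.png',a);cv2.imwrite('pics/b.png',b)
C=cloud(t)
z=C[...,2]; print('table z',np.median(z[180:200,260:280]))
m=((z>6)&(z<60)&(C[...,0]>200)&(C[...,0]<900)&(abs(C[...,1])<700)).astype(np.uint8)
n,l,st,ce=cv2.connectedComponentsWithStats(m)
for i in range(1,n):
    if st[i,4]<25: continue
    q=l==i; P=C[q]; r=cv2.minAreaRect(P[:,:2].astype(np.float32)); print((ce[i]*1.5625).round(),st[i,4],np.median(t['pixels'][q],0),'ctr',np.round(r[0],1),np.round(r[1],1),round(r[2],1),'z',np.percentile(P[:,2],[50,90,98]).round(1))
```

```text
table z -0.4899530119436122
[ 97. 252.] 4449 [64. 51. 45.] ctr [571.  357.9] [140.1 646.1] 83.1 z [27.1 49.1 57.2]
[301.  97.] 6486 [48. 82. 67.] ctr [814.3 124. ] [168.3 225.8] 3.6 z [53.  55.  56.2]
[404. 107.] 221 [83. 94. 81.] ctr [824.3 -41.4] [29.5 62. ] 13.5 z [41.2 56.  58.5]
[185. 140.] 660 [130.  81.  60.] ctr [715.4 289.8] [52.8 75.5] 27.0 z [36.7 47.1 50.7]
[509. 151.] 676 [115. 115. 106.] ctr [ 774.7 -207.8] [145.2  26.8] 81.1 z [38.5 53.7 57.7]
[424. 151.] 249 [97. 95. 88.] ctr [757.1 -79.8] [27.5 57.3] 7.7 z [34.2 54.3 58.8]
[605. 151.] 236 [233. 233. 219.] ctr [ 786.9 -342.2] [116.1  22.2] 86.6 z [58.8 59.7 59.9]
[589. 173.] 200 [234. 234. 220.] ctr [ 748.1 -327.2] [90.8 24.1] 86.0 z [58.8 59.8 59.9]
[361. 175.] 54 [203.5  36.   25. ] ctr [708.7  11.3] [ 7.9 54.1] 2.1 z [7.9 9.2 9.5]
[629. 181.] 52 [233. 233. 219.] ctr [ 744.8 -382. ] [28.9 23.1] 87.5 z [58.8 59.8 60. ]
[198. 210.] 352 [78. 78. 76.] ctr [607.5 242.1] [69.7 42.2] 7.3 z [17.6 19.7 20.9]
[293. 213.] 1214 [91. 90. 86.] ctr [627.4 105. ] [ 69.8 135.1] 9.3 z [17.8 19.9 21. ]
[392. 266.] 643 [235.  49.  32.]
[... 774 characters left out ...]
401.] 86 [ 36. 106.  68.] ctr [310.2 281.3] [ 7.4 83.8] 78.1 z [ 7.3  9.2 10. ]
[591. 382.] 115 [245. 243. 233.] ctr [ 449.1 -368.9] [21.5 19.4] 4.6 z [30.1 32.9 34.4]
[305. 392.] 179 [116. 140.  10.] ctr [367.   19.8] [38.6 31.8] 42.2 z [31.8 38.3 40.7]
[372. 405.] 174 [114.5 142.   10. ] ctr [365.  -72.3] [37.5 33.6] 86.4 z [35.5 41.5 44.3]
[238. 422.] 232 [106. 110. 109.] ctr [314.4 107.9] [19.6 68.5] 67.5 z [ 8.9 12.2 13.7]
[411. 465.] 534 [222.  38.  32.] ctr [ 300.4 -138.2] [134.4  51.6] 19.3 z [ 9.  11.2 12.3]
[501. 433.] 201 [43. 73. 44.] ctr [ 359.3 -252.7] [37.5 33.4] 33.6 z [27.4 45.8 57.3]
[573. 483.] 1995 [ 63. 106.  87.] ctr [ 296.  -356.1] [ 61.  179.1] 70.3 z [31.2 47.8 49.6]
```

View pics/a.png

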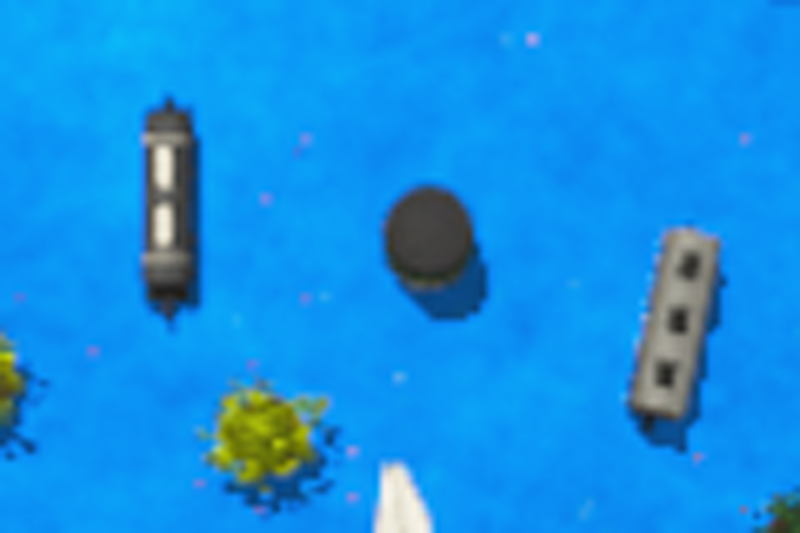

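View pics/b.png

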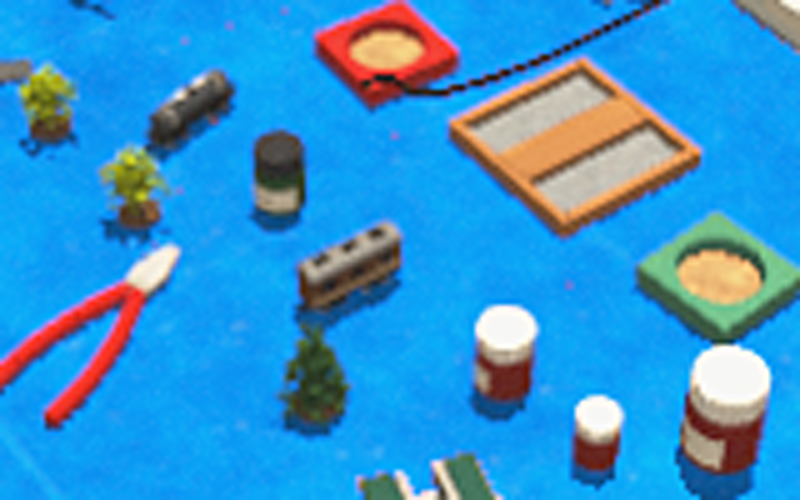

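The crops show the tank wagon at left (black cylinder) at crop-a (170,210), the green pot at (430,240), and the brown-sided goods van with grey roof at (675,320). The cable end rests at the red stand's corner. Next I'll measure from both views.

```bash
cat > meas.py <<'E'
from h import *
B=dict(red_pot=(446,-302,30,30,46),green_pot=(437,-115,30,30,46),van=(421,-199,48,20,39),tank=(436,-27,50,14,33),
 red_stand=(594,-96,48,10,17),green_stand=(586,-326,48,10,17),wtray=(600,-190,80,8,16),ttray=(620,142,130,13,23))
def rect(P):
    c,s,a=cv2.minAreaRect(P[:,:2].astype(np.float32)); 
    e=cv2.boxPoints((c,s,a)); L=max([e[1]-e[0],e[2]-e[1]],key=np.linalg.norm); an=np.degrees(np.arctan2(L[1],L[0]))
    return np.round(c,1),np.round(sorted(s),1),round((an+90)%180-90,1)
if __name__=='__main__':
  for n in('top','scene'):
    im=load(n);C=cloud(im);R=im['pixels'].astype(int);blue=(R[...,2]>R[...,0]+60)
    print(n)
    for k,(x,y,r,a,b) in B.items():
        m=(abs(C[...,0]-x)<r)&(abs(C[...,1]-y)<r)&(C[...,2]>a)&(C[...,2]<b)&~blue
        if k=='red_stand': m&=(R[...,0]>R[...,1]+90)
        if k=='ttray': m=m&(abs(C[...,0]-x)<75)
        m=cv2.morphologyEx(m.astype(np.uint8),cv2.MORPH_OPEN,np.ones((2,2)))>0 
        nn,l,st,_=cv2.connectedComponentsWithStats(m.astype(np.uint8)); m=np.isin(l,[i for i in range(1,nn) if st[i,4]>15])
        P=C[m]; print(k,len(P),*rect(P),'z',np.percentile(P[:,2],[50,95]).round(1))
    y=(R[...,0]>140)&(R[...,1]>110)&(R[...,2]<90)&(abs(C[...,0]-435)<80)&(abs(C[...,1]-230)<100)
    P=C[y];print('handle',len(P),*rect(P),'z',np.percentile(P[:,2],[50,95]).round(1), 'axis',rect(P[P[:,2]>17]))
    g=(abs(C[...,0]-425)<70)&(abs(C[...,1]-150)<60)&~blue&~y&(C[...,2]>5)&(C[...,2]<20)
    P=C[g];print('blade',len(P),*rect(P),'z',np.median(P[:,2]).round(1))
    # floors
    for k,(x,y,r,a,b) in B.items():
        if 'stand' in k or 'tray' in k:
            m=(abs(C[...,0]-x)<r)&(abs(C[...,1]-y)<r)&~blue&(C[...,2]>-2)&(C[...,2]<8)&(R[...,0]>110)&(R[...,1]>80)
            P=C[m]; print('floor',k,len(P),*rect(P),'z',np.median(P[:,2]).round(1))
E
python3 meas.py
```

```text
top
red_pot 156 [ 446.1 -309.8] [25.2 40.9] -78.1 z [41.6 44.1]
green_pot 126 [ 388.5 -116.8] [ 26.  120.2] -2.7 z [42.  44.8]
van 219 [ 384.2 -182.2] [ 39.6 152.8] -29.8 z [33.6 36.6]
tank 153 [386.8 -64.3] [ 33.3 168.9] 35.6 z [24.9 29.9]
red_stand 150 [ 467.1 -106.8] [ 37.3 279.1] 15.9 z [13.9 17.5]
green_stand 408 [ 462.4 -256.2] [ 85.1 363.3] -30.6 z [13.9 16.3]
wtray 877 [ 488.4 -188.6] [110.7 326.9] -2.8 z [11.5 14.6]
ttray 1343 [544.5  27. ] [198.6 493.1] 57.3 z [17.7 20.3]
handle 382 [459.  257.8] [ 93.8 139.3] 26.8 z [22.3 25.4] axis (array([458.8, 258.1]), array([ 93.2, 139.2]), np.float32(26.8))
blade 126 [405.1 151.2] [103.3 112.7] -86.2 z 14.9
floor red_stand 227 [588.1 -96.1] [79.8 98.5] -87.7 z 4.2
floor green_stand 288 [ 586.7 -327.6] [43.5 44.9] -83.0 z 4.4
floor wtray 1155 [ 601.4 -194.5] [106.3 108.7] -2.5 z 3.5
floor ttray 1060 [646.9 140. ] [134.1 256. ] -88.6 z 3.1
scene
red_pot 99 [ 460.8 -302.5] [24.1 61.7] 15.7 z [40.  43.1]
green_pot 74 [ 450.5 -105.7] [22.6 65.1] 52.4 z [40.1 42.8]
van 143 [ 434.5 -203.9] [20.3 81.1] 9.1 z [28.7 34.5]
tank 80 [446.6 -29. ] [17.4 80. ] 25.1 z [19.7 25.3]
red_stand 59 [ 282.9 -424.4] [ 33.7 966.3] 49.0 z [12.2 15.4]
green_stand 248 [ 585.4 -329.3] [62.4 68. ] 1.8 z [12.6 16.2]
wtray 395 [ 602.3 -194.1] [108.7 115.3] -2.5 z [ 9.8 13.2]
ttray 428 [ 364.8 -306. ] [ 181.5 1240.9] 60.3 z [16.4 19.4]
handle 137 [458.  254.5] [ 93.1 139.2] 25.8 z [19.1 24.7] axis (array([457.1, 256.2]), array([ 87.1, 139.8]), np.float32(26.8))
blade 49 [409.3 150.8] [104.4 106.5] -89.5 z 13.5
floor red_stand 79 [588.9 -95.9] [ 65.8 105.6] -81.8 z 3.1
floor green_stand 131 [ 589.6 -322.3] [41. 42.] -13.1 z 3.9
floor wtray 447 [ 611.  -188.3] [108.3 123.4] 84.5 z 2.5
floor ttray 234 [649.1 155.1] [173. 249.] 84.4 z 2.2
```

step_arm([
  [0.1,0,0,0,0,0,0.98],
  [0.1,0,0,0,0,0,0.98],
  [0.1,0,0,0,0,0,0.98],
  [0.1,0,0,0,0,0,0.98],
  [0.1,0,0,0,0,0,0.98],
  [0.1,0,0,0,0,0,0.98],
  [0.1,0,0,0,0,0,0.98],
  [0.1,0,0,0,0,0,0.98],
  [0.1,0,0,0,0,0,0.98],
  [0.1,0,0,0,0,0,0.98],
  [0.1,-0.93,0.26,0,0,0,0],
  [0.1,-0.93,0.26,0,0,0,0],
  [0.1,-0.93,0.26,0,0,0,0],
  [0.1,-0.93,0.26,0,0,0,0],
  [0.1,-0.93,0.26,0,0,0,0],
  [0.1,-0.93,0.26,0,0,0,0],
  [0.1,-0.93,0.26,0,0,0,0],
])

```text
t: 2.22
ee_pos: [331.4, 249.9, 222.6]
orientation: [2.221, 2.222, -0.0]
ft_force: [0.4, 0.8, -0.6]
width: 48.5
grasp_force: 0.0
```

```bash
cat >> h.py <<'E'
from scipy.spatial.transform import Rotation as Ro
def pose():
    o=get_obs(); R=Ro.from_rotvec(o['orientation']).as_matrix(); return o,R,np.degrees(np.arctan2(R[1,1],R[0,1]))
E
python3 - <<'E'
import re
s=open('meas.py').read()
s=s.replace("m=cv2.morphologyEx(m","m0=m;m=cv2.morphologyEx(m").replace("if st[i,4]>15])","if st[i,4]>15])&m0")
s=s.replace("y=(R[...,0]>140)","y=(C[...,2]>8)&(C[...,2]<32)&(R[...,0]>140)")
s=s.replace("def rect(P):","def rect(P):\n    d=np.median(P[:,:2],0);")
open('meas.py','w').write(s)
E
python3 meas.py; python3 -c "
from h import *
o,R,p=pose();print(o['ee_pos'],p,R.round(3),o['qpos'],o['width'])"
```

```text
top
red_pot 137 [ 444.8 -303.7] [25.2 28.4] -78.1 z [41.7 44.2]
green_pot 108 [ 436.1 -117.6] [21.7 24.9] -17.4 z [42.3 44.6]
van 181 [ 422.9 -201.1] [14.8 56.7] -3.3 z [33.9 36.7]
tank 121 [434.1 -30.1] [ 9.  53.4] 10.9 z [25.4 29.9]
red_stand 120 [578.1 -77.7] [31.5 56.2] 28.9 z [14.2 16. ]
green_stand 329 [ 583.8 -325.8] [62.4 63.5] -88.8 z [14.1 16.1]
wtray 686 [ 599.4 -192. ] [104.7 106.5] 86.7 z [12.1 14.7]
ttray 1170 [619.2 148.5] [ 67.  223.2] -81.1 z [18.  20.5]
handle 382 [459.  257.8] [ 93.8 139.3] 26.8 z [22.3 25.4] axis (array([458.8, 258.1]), array([ 93.2, 139.2]), np.float32(26.8))
blade 126 [405.1 151.2] [103.3 112.7] -86.2 z 14.9
floor red_stand 227 [588.1 -96.1] [79.8 98.5] -87.7 z 4.2
floor green_stand 288 [ 586.7 -327.6] [43.5 44.9] -83.0 z 4.4
floor wtray 1155 [ 601.4 -194.5] [106.3 108.7] -2.5 z 3.5
floor ttray 1060 [646.9 140. ] [134.1 256. ] -88.6 z 3.1
scene
red_pot 84 [ 444.9 -306.1] [24.5 26.7] -9.5 z [40.6 43.1]
green_pot 59 [ 437.4 -120.6] [20.2 25.5] 52.9 z [40.6 42.9]
van 115 [ 423.1 -206.2] [12.7 58.5] -3.6 z [30.3 34.7]
tank 56 [434.4 -34.1] [ 7.4 54.
[... 190 characters left out ...]
10.7 13.5]
ttray 359 [619.5 144.2] [ 68.2 220.4] -82.0 z [16.8 19.5]
handle 135 [458.  254.5] [ 93.1 139.2] 25.8 z [19.2 24.7] axis (array([457.1, 256.2]), array([ 87.1, 139.8]), np.float32(26.8))
blade 49 [409.3 150.8] [104.4 106.5] -89.5 z 13.5
floor red_stand 79 [588.9 -95.9] [ 65.8 105.6] -81.8 z 3.1
floor green_stand 131 [ 589.6 -322.3] [41. 42.] -13.1 z 3.9
floor wtray 447 [ 611.  -188.3] [108.3 123.4] 84.5 z 2.5
floor ttray 234 [649.1 155.1] [173. 249.] 84.4 z 2.2
[331.35893777 249.87187921 222.55897805] 0.023695371150643036 [[-0.  1. -0.]
 [ 1.  0. -0.]
 [-0. -0. -1.]] [ 6.17484139e-01  1.07860495e-01  2.06931246e+00 -8.69782895e-05
  9.64617750e-01  6.17120128e-01] 48.46711817127713
```

```bash
cat > meas2.py <<'E'
from h import *
from meas import rect,B
def comp(m,minpx=None):
    n,l,st,_=cv2.connectedComponentsWithStats(m.astype(np.uint8),connectivity=8)
    if minpx: return np.isin(l,[i for i in range(1,n) if st[i,4]>=minpx])
    return l==1+np.argmax(st[1:,4])
def run(n,im):
    C=cloud(im);R=im['pixels'].astype(int);z=C[...,2];blue=(R[...,2]>R[...,0]+60)
    near=lambda x,y,r:(abs(C[...,0]-x)<r)&(abs(C[...,1]-y)<r)
    for k,zt in (('red_pot',42),('green_pot',42)):
        x,y=B[k][:2]; m=comp(near(x,y,28)&(z>36)&(z<50)&~blue); v,u=np.nonzero(m)
        print(n,k,len(u),plane(im,[u.mean(),v.mean()],zt)[0].round(1),rect(C[m]),'z',np.percentile(z[m],[50,90]).round(1))
    for k,a in (('van',28),('tank',7)):
        x,y=B[k][:2]; m=comp(near(x,y,45)&(z>a)&(z<40)&~blue); print(n,k,m.sum(),rect(C[m]),'z',np.percentile(z[m],[50,90]).round(1), 'mean',C[m].mean(0).round(1))
    for k,a,b in (('red_stand',9,20),('green_stand',9,20),('wtray',8,18),('ttray',13,24)):
        x,y,r=B[k][:3]; m=near(x,y,r)&(z>a)&(z<b)&~blue
        if k=='red_stand': m&=R[...,0]>R[...,1]+80
        if k=='ttray': m&=abs(C[...,0]-x)<75
        m=comp(m,40 if n=='top' else 20); print(n,k,m.sum(),*rect(C[m]),'z',np.median(z[m]).round(1))
    y=comp((R[...,0]>130)&(R[...,1]>100)&(R[...,2]<100)&near(440,215,90)&(z>4)&(z<32)); P=C[y]
    P=P[P[:,2]>14]
    print(n,'handle',y.sum(),*rect(P),'z',np.percentile(P[:,2],[50,90]).round(1))
    g=comp((abs(C[...,0]-420)<70)&(abs(C[...,1]-155)<75)&~blue&(z>6)&(z<30)); P=C[g]
    print(n,'driver',len(P),*rect(P),'ymin pt',P[np.argmin(P[:,1])].round(1),'ymax',P[np.argmax(P[:,1])].round(1))
if __name__=='__main__':
    for n in('top','scene'): run(n,load(n))
E
python3 meas2.py
```

```text
top red_pot 151 [ 446.3 -302.4   42. ] (array([ 445.8, -303.3]), array([27.3, 28.7]), np.float32(-79.9)) z [41.8 43.6]
top green_pot 124 [ 437.1 -116.1   42. ] (array([ 437.1, -116.2]), array([24.5, 26.1]), np.float32(-32.1)) z [42.3 44. ]
top van 217 (array([ 424., -200.]), array([17.2, 58.7]), np.float32(-3.5)) z [33.6 36.1] mean [ 423.3 -199.7   33.6]
top tank 174 (array([433.5, -29. ]), array([12.3, 67.1]), np.float32(9.8)) z [25.2 29.2] mean [432.2 -29.5  23.8]
top red_stand 163 [573.  -66.9] [40.5 50.6] -4.3 z 14.0
top green_stand 440 [ 584.7 -324.7] [64.3 65.7] -88.8 z 14.1
top wtray 895 [ 599.9 -190.6] [105.6 109.3] 86.7 z 12.0
top ttray 1363 [620.2 150.3] [ 69.5 226.5] -81.2 z 18.0
top handle 368 [408.2 232.5] [20.6 95.3] -70.1 z [22.3 24.7]
top driver 306 [434.3 165.7] [ 21.4 142.6] -68.8 ymin pt [456.6  98.2  12.2] ymax [405.6 229.9  22.3]
scene red_pot 87 [ 443.7 -306.6   42. ] (array([ 445.3, -304.8]), array([26.7, 27.1]), np.float32(79.6)) z [40.8 42.6]
scene green_pot 61 [ 435.7 -121.2   42. ] (array([ 437.6, -118. ]), array([23. , 29.9]), np.float32(53.3)) z [40.9 42.6]
scene van 103 (array([ 422.9, -202.2]), array([16.4, 59.6]), np.float32(-5.5)) z [32.6 35. ] mean [ 422.8 -203.9   32.4]
scene tank 118 (array([433.9, -31. ]), array([14.7, 64.7]), np.float32(11.5)) z [20.4 26.2] mean [432.4 -33.3  18.6]
scene red_stand 69 [580.2 -77. ] [35.8 57. ] 30.9 z 13.1
scene green_stand 273 [ 585.1 -327.5] [65.8 68.5] 1.9 z 13.1
scene wtray 431 [ 599.4 -191.3] [109.2 112.5] 87.2 z 10.7
scene ttray 438 [620.2 148.1] [ 71.1 228.3] -82.5 z 16.8
scene handle 135 [406.8 228.8] [20. 93.] -73.4 z [20.4 23.9]
scene driver 121 [434.3 166.9] [ 20.2 144.4] -64.3 ymin pt [456.2  98.   13.2] ymax [398.  229.6  15.2]
```

step_arm([
  [0.1,-1,0.28,0.2,0,0,0],
  [0.1,-1,0.28,0.2,0,0,0],
  [0.1,-1,0.28,0.2,0,0,0],
  [0.1,-1,0.28,0.2,0,0,0],
  [0.1,-1,0.28,0.2,0,0,0],
  [0.1,-1,0.18,0.2,0,0,0],
  [0.1,-1,0.18,0.2,0,0,0],
  [0.1,-1,0.18,0.2,0,0,0],
  [0.1,-1,0.1,0.2,0,0,0],
  [0.1,-1,0.1,0.2,0,0,0],
  [0.1,-1,0.1,0,0,0,0],
])

```text
t: 3.6
ee_pos: [442.6, -299.9, 121.6]
orientation: [-2.22, -2.22, 0.0]
ft_force: [1.3, 0.0, 0.3]
width: 48.3
grasp_force: 0.0
```

step_arm([
  [0.1,-0.07,0.06,0.7,0,0,0],
  [0.1,0,0,0.7,0,0,0],
  [0.1,0,0,0.5,0,0,0],
  [0.1,0,0,0.31,0,0,0],
  [0.1,0,0,0,0,0,0],
  [-0.4,0,0,0,0,0,0],
  [-0.4,0,0,0,0,0,0],
  [-0.4,0,0,0,0,0,0],
  [-0.4,0,0,0,0,0,0],
  [-0.4,0,0,0,0,0,0],
])

```text
t: 4.85
ee_pos: [447.0, -302.5, 13.1]
orientation: [2.22, 2.22, 0.001]
ft_force: [-1.1, 0.5, 8.2]
width: 30.5
grasp_force: 30.0
```

Run:
```python
from h import *
from meas import rect
from meas2 import comp
for n in('top','scene'):
    im=load(n);C=cloud(im);R=im['pixels'].astype(int);z=C[...,2]
    m=(abs(C[...,0]-594)<50)&(abs(C[...,1]+96)<50)&(z>-4)&(z<20)&(R[...,2]<R[...,0]+20)&(R[...,0]>60)
    m=comp(m); print(n,m.sum(),*rect(C[m]))
    k=m&(R[...,0]>R[...,1]+100)&(z>10); print('red',k.sum(),rect(C[k]),'med',np.median(z[k]))
    c=m&(R[...,1]>100)&(R[...,0]-R[...,1]<100)&(z<9); v,u=np.nonzero(c); print('cork',c.sum(),rect(C[c]),C[c].mean(0))
```

```text
top 414 [572.  -67.7] [43.4 55.2] 0.1
red 169 (array([571.6, -65.4]), array([43.1, 53.5]), np.float32(-4.7)) med 14.017655833059848
cork 202 (array([567.6, -61. ]), array([30. , 45.2]), np.float32(0.1)) [567.65765824 -59.24858766   4.46344784]
scene 167 [577.8 -71.2] [50.  67.2] 0.9
red 63 (array([579.1, -75.5]), array([38.8, 60. ]), np.float32(23.1)) med 13.171718419126933
cork 55 (array([580.6, -58.2]), array([27.5, 59.7]), np.float32(-11.3)) [573.36256594 -56.58387695   3.30452049]
```

step_arm([
  [-0.4,0,0,-0.2,0,0,0],
  [-0.4,0,0,-0.6,0,0,0],
  [-0.4,0,0,-0.6,0,0,0],
  [-0.4,0,0,-0.6,0,0,0],
])

```text
t: 5.35
ee_pos: [446.1, -302.0, 113.6]
orientation: [-2.221, -2.221, 0.0]
ft_force: [1.1, 0.1, -0.7]
width: 30.5
grasp_force: 30.0
```

```bash
sed -i 's/red_stand=(594,-96,48/red_stand=(570,-62,48/' meas.py
python3 - <<'E'
from h import *
from meas import rect
from meas2 import comp
for n in('top','scene'):
    im=load(n);C=cloud(im);R=im['pixels'].astype(int);z=C[...,2]
    m=(abs(C[...,0]-570)<60)&(abs(C[...,1]+62)<60)&(z>-4)&(z<20)&(R[...,2]<R[...,0]+20)&(R[...,0]>60)
    m=comp(m); print(n,m.sum(),*rect(C[m]))
    k=m&(R[...,0]>R[...,1]+100)&(z>10); print('red',k.sum(),rect(C[k]),'med',np.median(z[k]))
    c=m&(R[...,1]>100)&(R[...,0]-R[...,1]<100)&(z<9); print('cork',c.sum(),rect(C[c]),C[c].mean(0))
for n in('top','scene'): im=grab(n)
im=load('scene'); cv2.imwrite('pics/c.png',cv2.resize(im['pixels'][150:300,180:380,::-1],(800,600),interpolation=cv2.INTER_CUBIC))
o,R,p=pose();print(o['ee_pos'],p,o['width'],o['ft_force'])
E
```

```text
top 811 [567.7 -54.4] [67.3 69.4] -4.8
red 428 (array([566.3, -53.7]), array([64.9, 66.5]), np.float32(-5.6)) med 14.045244191690585
cork 282 (array([567.5, -53.2]), array([43.2, 43.5]), np.float32(59.4)) [567.29607484 -53.60816245   4.50336734]
scene 364 [571.3 -51.1] [80.8 96.8] 82.6
red 152 (array([565.3, -54.4]), array([66.7, 69.2]), np.float32(83.6)) med 12.992912255796568
cork 91 (array([583.2, -38. ]), array([62.4, 68. ]), np.float32(78.7)) [572.57489835 -48.22747787   3.1114485 ]
[ 448.01539136 -303.27127384  115.49081884] 0.0015340506060354596 30.21287109549323 [ 0.20495583 -0.43565948 -0.0664834 ]
```

View pics/c.png

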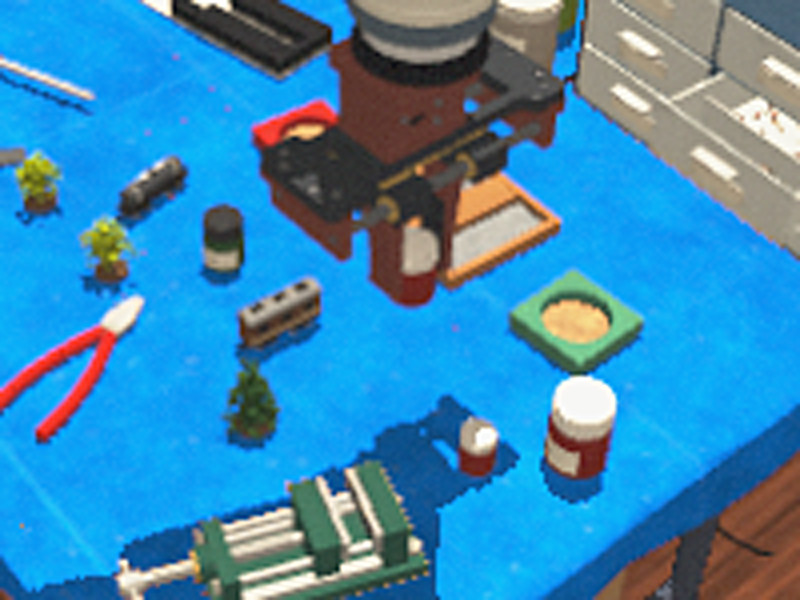

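The pot is held clear at crop-c (420,265). Next I carry it to the red stand at (566,-54) and descend, stopping short.

step_arm([
  [-0.4,0.6,0.3,0,0,0,0],
  [-0.4,0.9,0.4,0,0,0,0],
  [-0.4,0.9,0.45,0,0,0,0],
  [-0.4,0.9,0.45,0,0,0,0],
  [-0.4,0.9,0.45,0,0,0,0],
  [-0.4,0.76,0.35,0,0,0,0],
  [-0.4,0,0,0,0,0,0],
  [-0.4,0,0,0.5,0,0,0],
  [-0.4,0,0,0.6,0,0,0],
  [-0.4,0,0,0.4,0,0,0],
  [-0.4,0,0,0.25,0,0,0],
  [-0.4,0,0,0,0,0,0],
])

```text
t: 6.95
ee_pos: [565.7, -54.4, 23.9]
orientation: [-2.221, -2.22, 0.002]
ft_force: [-0.0, -0.3, -0.5]
width: 30.5
grasp_force: 30.0
```

Run:
```python
from h import *
for n in('top','scene'):
    im=grab(n); o,R,p=pose();print(o['ee_pos'],p,o['width'],o['ft_force'])
im=load('scene'); cv2.imwrite('pics/d.png',cv2.resize(im['pixels'][140:215,200:300,::-1],(800,600),interpolation=cv2.INTER_CUBIC))
```

```text
[566.34874527 -54.35025205  24.63243144] -0.018886462749228738 30.38723262035592 [-0.06185762 -0.26560431 -0.46542745]
[566.75118299 -54.3009255   25.13885123] -0.010300906471297921 30.662395289993523 [-0.47467183 -0.56771641  0.44044321]
```

View pics/d.png

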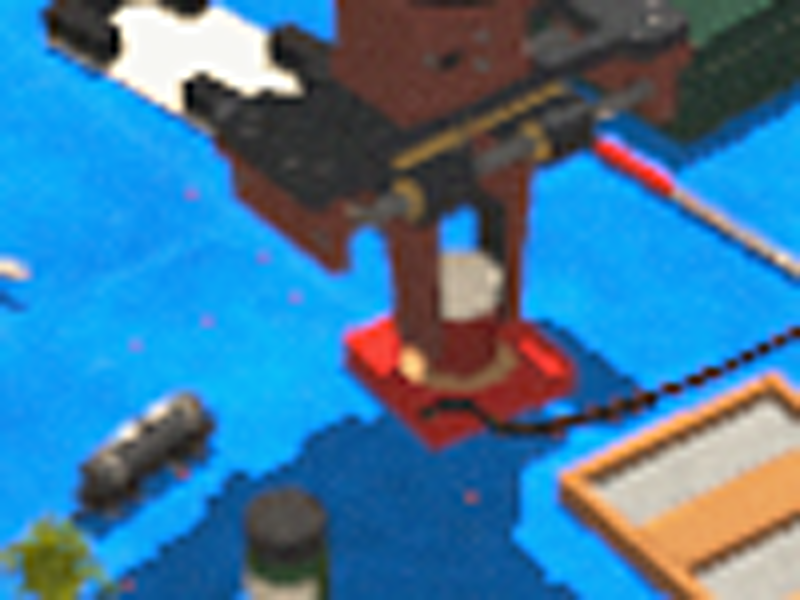

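Pot is over the recess (crop-d (465,330)), centred. I'll lower it gently.

step_arm([
  [-0.4,0,0,0.08,0,0,0],
  [-0.4,0,0,0.04,0,0,0],
  [-0.4,0,0,0.03,0,0,0],
  [-0.4,0,0,0,0,0,0],
])

```text
t: 7.55
ee_pos: [566.4, -54.1, 17.2]
orientation: [2.221, 2.221, 0.0]
ft_force: [0.2, -0.3, -0.8]
width: 30.2
grasp_force: 30.0
```

step_arm([
  [-0.4,0,0,0.015,0,0,0],
  [-0.4,0,0,0,0,0,0],
])

```text
t: 7.8
ee_pos: [566.4, -54.1, 17.1]
orientation: [2.221, 2.221, 0.0]
ft_force: [-2.5, 1.0, 7.9]
width: 30.7
grasp_force: 30.0
```

step_arm([
  [0.1,0,0,0,0,0,0],
  [0.1,0,0,0,0,0,0],
  [0.1,0,0,0,0,0,0],
  [0.1,0,0,-0.3,0,0,0],
  [0.1,0,0,-0.7,0,0,0],
  [0.1,0,0,-1,0,0,0],
  [0.1,-0.42,-0.86,0,0,0,0],
  [0.1,-0.42,-0.86,0,0,0,0],
  [0.1,-0.42,-0.87,0,0,0,0],
  [0.1,0,0,0,0,0,0],
])

```text
t: 9.05
ee_pos: [433.9, -117.6, 117.1]
orientation: [-2.223, -2.218, 0.001]
ft_force: [0.9, 0.1, -0.0]
width: 48.2
grasp_force: 0.0
```

Run:
```python
from h import *
for n in('top','scene'):
    im=grab(n); o,R,p=pose();print(o['ee_pos'],p,o['width'],o['ft_force'])
    C=cloud(im);m=(abs(C[...,0]-566)<22)&(abs(C[...,1]+54)<22)&(C[...,2]>38)&(C[...,2]<60);print(m.sum(),C[m].mean(0),C[m].std(0))
im=load('scene'); cv2.imwrite('pics/e.png',cv2.resize(im['pixels'][140:215,200:300,::-1],(800,600),interpolation=cv2.INTER_CUBIC))
```

```text
[ 436.31743994 -117.62129675  117.392027  ] -0.10839946684560167 48.44130564010635 [0.21117765 0.66730546 0.41333108]
0 [nan nan nan] [nan nan nan]
[ 437.63680922 -117.49304126  117.41599558] -0.06005287465101805 47.79088551455066 [ 0.87729912 -0.2344143   1.26118565]
58 [562.82073896 -58.08490973  44.50904206] [7.77848437 7.63130987 2.50187275]<stdin>:4: RuntimeWarning: Mean of empty slice.
  ret = um.true_divide(
  ret = _var(a, axis=axis, dtype=dtype, out=out, ddof=ddof,
  arrmean = um.true_divide(arrmean, div, out=arrmean,
  ret = um.true_divide(
```

View pics/e.png

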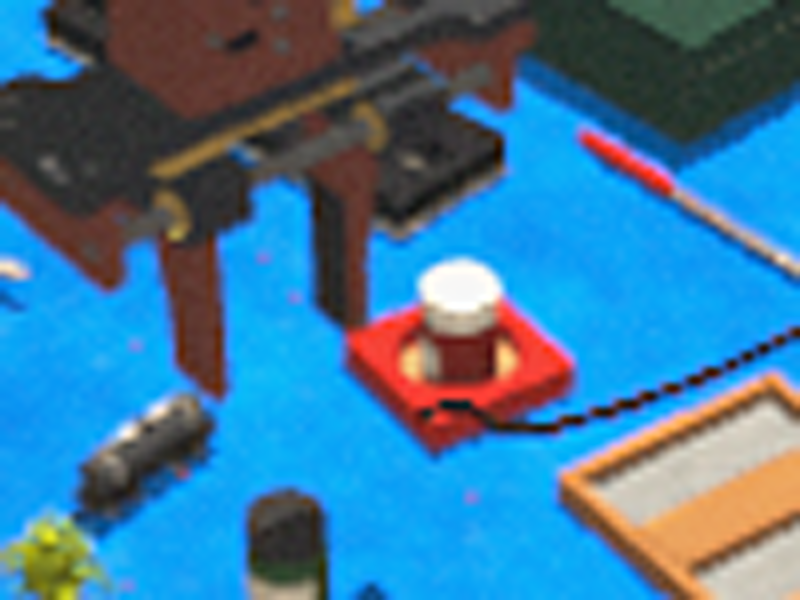

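Red pot stands in its recess at crop-e (460,330). Next is the green pot.

step_arm([
  [0.1,0,0,0.7,0,0,0],
  [0.1,0,0,0.7,0,0,0],
  [0.1,0,0,0.45,0,0,0],
  [0.1,0,0,0.24,0,0,0],
  [0.1,0,0,0,0,0,0],
  [-0.4,0,0,0,0,0,0],
  [-0.4,0,0,0,0,0,0],
  [-0.4,0,0,0,0,0,0],
  [-0.4,0,0,0,0,0,0],
  [-0.4,0,0,-0.2,0,0,0],
  [-0.4,0,0,-0.6,0,0,0],
  [-0.4,0,0,-0.6,0,0,0],
  [-0.4,0,0,-0.6,0,0,0],
])

```text
t: 10.78
ee_pos: [436.5, -117.0, 113.3]
orientation: [-2.222, -2.221, 0.0]
ft_force: [1.0, -0.4, -0.2]
width: 30.3
grasp_force: 30.0
```

step_arm([
  [-0.4,-0.83,0.59,0,0,0,0],
  [-0.4,-0.83,0.59,0,0,0,0],
  [-0.4,-0.83,0.59,0,0,0,0],
  [-0.4,-0.83,0.59,0,0,0,0],
  [-0.4,-0.85,0.61,0,0,0,0],
  [-0.4,0,0,0,0,0,0],
  [-0.4,0,0,0.5,0,0,0],
  [-0.4,0,0,0.6,0,0,0],
  [-0.4,0,0,0.4,0,0,0],
  [-0.4,0,0,0.25,0,0,0],
  [-0.4,0,0,0.08,0,0,0],
  [-0.4,0,0,0.03,0,0,0],
  [-0.4,0,0,0,0,0,0],
])

```text
t: 12.4
ee_pos: [585.8, -325.8, 19.6]
orientation: [2.221, 2.221, 0.0]
ft_force: [-0.5, -0.4, 0.0]
width: 30.7
grasp_force: 30.0
```

Run:
```python
from h import *
for n in('top','scene'):
    im=grab(n); o,R,p=pose();print(o['ee_pos'],p,o['width'],o['ft_force'])
im=load('scene'); cv2.imwrite('pics/f.png',cv2.resize(im['pixels'][180:255,270:370,::-1],(800,600),interpolation=cv2.INTER_CUBIC))
```

```text
[ 585.81406695 -325.84762225   19.65483006] -0.002155870073321668 30.52541058121681 [-0.66961061 -0.47295366 -0.57417051]
[ 585.76290593 -325.84227399   19.62460351] -0.004923264263623148 30.40110604509668 [0.08356903 0.32639818 0.92656564]
```

View pics/f.png

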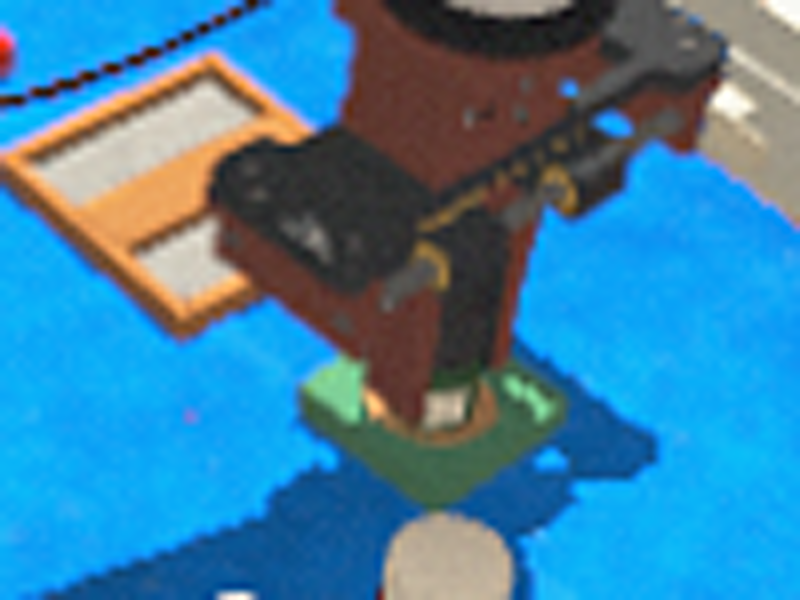

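Green pot is over its recess at crop-f (445,400), centred. I'll lower the last few mm.

step_arm([
  [-0.4,0,0,0.04,0,0,0],
  [-0.4,0,0,0.01,0,0,0],
  [-0.4,0,0,0,0,0,0],
])

```text
t: 12.88
ee_pos: [585.4, -325.7, 16.8]
orientation: [2.221, 2.221, 0.0]
ft_force: [-1.0, -0.0, 3.5]
width: 30.6
grasp_force: 30.0
```

step_arm([
  [0.1,0,0,0,0,0,0],
  [0.1,0,0,0,0,0,0],
  [0.1,0,0,0,0,0,0],
  [0.1,0,0,-0.5,0,0,0],
  [0.1,0,0,-1,0,0,0],
  [0.0,0,0,-0.5,0,0,0.98],
  [0.0,0,0,0,0,0,0.98],
  [0.0,0,0,0,0,0,0.98],
  [0.0,0,0,0,0,0,0.98],
  [0.0,0,0,0,0,0,0.98],
  [0.0,0,0,0,0,0,0.98],
  [0.0,0,0,0,0,0,0.98],
  [0.0,0,0,0,0,0,0.98],
  [0.0,0,0,0,0,0,0.98],
  [0.0,0,0,0,0,0,0.98],
  [0.0,0,0,0,0,0,0.98],
  [0.0,0,0,0,0,0,0.98],
  [0.0,0,0,0,0,0,0.98],
  [0.0,0,0,0,0,0,0.98],
  [0.0,0,0,0,0,0,0],
])

```text
t: 15.38
ee_pos: [585.3, -325.6, 116.3]
orientation: [-3.139, 0.117, 0.0]
ft_force: [-0.3, 0.6, -0.4]
width: 44.1
grasp_force: 0.0
```

```bash
cat >> h.py <<'E'
def go(x,y,z,from_=None):
    o,R,p=pose(); f=np.array(o['ee_pos'] if from_ is None else from_); d=R.T@(np.array([x,y,z])-f)/50
    print('pose',o['ee_pos'].round(1),'yaw',p.round(2),'w',o['width'].round(1),'F',o['ft_force'].round(1),'shift/50',d.round(3)); return d
E
python3 - <<'E'
from h import *
import meas2
go(423.5,-201,117)
for n in('top','scene'): meas2.run(n,grab(n))
E
```

```text
Traceback (most recent call last):
  File "h.py", line 24, in go
    print('pose',o['ee_pos'].round(1),'yaw',p.round(2),'w',o['width'].round(1),'F',o['ft_force'].round(1),'shift/50',d.round(3)); return d
                                                           ^^^^^^^^^^^^^^^^
AttributeError: 'float' object has no attribute 'round'
```

```bash
sed -i "s/o\['width'\].round(1)/round(o['width'],1)/" h.py
python3 - <<'E'
from h import *
from meas import rect
from meas2 import comp
go(423.5,-201,117)
for n in('top','scene'):
    im=grab(n);C=cloud(im);R=im['pixels'].astype(int);z=C[...,2];blue=(R[...,2]>R[...,0]+60)
    for k,x,y,a in (('van',423,-201,28),('van',423,-201,8),('tank',434,-30,8),('tank',434,-30,20)):
        m=(abs(C[...,0]-x)<60)&(abs(C[...,1]-y)<45)&(z>a)&(z<40)&~blue
        if m.sum()<20: continue
        m=comp(m);P=C[m][:,:2];d=np.linalg.svd(P-P.mean(0),full_matrices=False)[2][0]
        print(n,k,a,m.sum(),*rect(C[m]),'mean',P.mean(0).round(1),'pca',np.degrees(np.arctan(d[1]/d[0])).round(1))
    m=(abs(C[...,0]-585)<25)&(abs(C[...,1]+326)<25)&(z>38)&(z<52);print('gpot',m.sum(),np.median(C[m],0))
E
```

```text
pose [ 585.3 -325.6  116.3] yaw -94.27 w 44.1 F [-0.3  0.6 -0.4] shift/50 [-3.412 -2.243 -0.013]
gpot 0 [nan nan nan]
scene van 28 107 [ 422.5 -202.4] [18.3 58.5] -3.2 mean [ 421.6 -204.4] pca -2.8
scene van 8 203 [ 422.5 -202.8] [19.  58.6] -4.3 mean [ 420.8 -206.5] pca -4.2
scene tank 8 111 [435.8 -32.5] [14.5 63.4] 7.8 mean [432.9 -33.3] pca 10.6
scene tank 20 62 [433.5 -32.2] [12.6 55.6] 9.3 mean [433.9 -32.2] pca 11.8
gpot 85 [ 582.78335077 -328.6248963    44.00767359]
  return _methods._mean(a, axis=axis, dtype=dtype,
  ret = um.true_divide(
```

step_arm([
  [0.0,-0.85,-0.56,0,0,0,0],
  [0.0,-0.85,-0.56,0,0,0,0],
  [0.0,-0.85,-0.56,0,0,0,0],
  [0.0,-0.86,-0.56,0,0,0,0],
  [0.0,0,0,0,0,0,0],
  [0.0,0,0,0.7,0,0,0],
  [0.0,0,0,0.7,0,0,0],
  [0.0,0,0,0.45,0,0,0],
  [0.0,0,0,0.23,0,0,0],
  [0.0,0,0,0,0,0,0],
])

```text
t: 16.73
ee_pos: [424.2, -201.3, 12.0]
orientation: [-3.139, 0.118, 0.001]
ft_force: [-0.0, 0.6, 1.4]
width: 44.0
grasp_force: 0.0
```

Run:
```python
from h import *
im=grab('scene'); go(423.5,-201,12)
cv2.imwrite('pics/g.png',cv2.resize(im['pixels'][180:270,200:320,::-1],(800,600),interpolation=cv2.INTER_CUBIC))
```

```text
pose [ 424.4 -201.4   12.6] yaw -94.31 w 44.2 F [ 0.2 -0.8  0.1] shift/50 [-0.019 -0.006  0.012]
```

View pics/g.png

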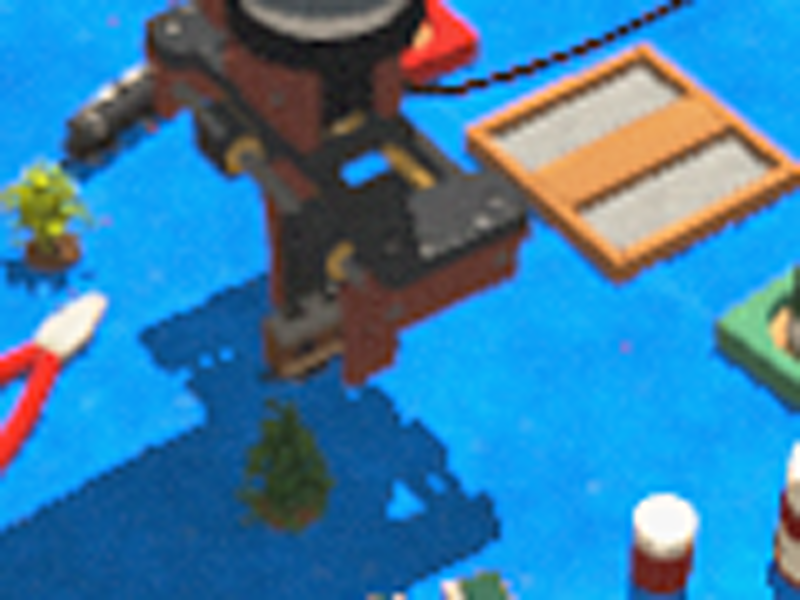

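The van sits between the fingers at crop-g (300,345). Now I grip and lift it.

step_arm([
  [-0.8,0,0,0,0,0,0],
  [-0.8,0,0,0,0,0,0],
  [-0.8,0,0,0,0,0,0],
  [-0.8,0,0,0,0,0,0],
  [-0.8,0,0,0,0,0,0],
  [-0.8,0,0,-0.2,0,0,0],
  [-0.8,0,0,-0.6,0,0,0],
  [-0.8,0,0,-0.6,0,0,0],
  [-0.8,0,0,-0.6,0,0,0],
  [-0.8,0,0,0,0,0,0],
])

```text
t: 18.02
ee_pos: [425.2, -201.7, 114.6]
orientation: [3.137, -0.119, 0.007]
ft_force: [0.2, 0.0, 0.1]
width: 17.4
grasp_force: 30.0
```

Run:
```python
from h import *
go(597.9,-222,112.2)
```

```text
pose [ 425.2 -201.7  114.6] yaw -94.33 w 17.4 F [0.2 0.  0.1] shift/50 [3.475 0.145 0.064]
```

step_arm([
  [-0.8,0,0,0,0,0,-0.17],
  [-0.8,0.87,0.05,0,0,0,0],
  [-0.8,0.87,0.05,0,0,0,0],
  [-0.8,0.87,0.05,0,0,0,0],
  [-0.8,0.87,0.05,0,0,0,0],
  [-0.8,0,0,0,0,0,0],
  [-0.8,0,0,0.6,0,0,0],
  [-0.8,0,0,0.6,0,0,0],
  [-0.8,0,0,0.4,0,0,0],
  [-0.8,0,0,0.2,0,0,0],
  [-0.8,0,0,0,0,0,0],
])

```text
t: 19.4
ee_pos: [596.4, -220.5, 21.8]
orientation: [-3.14, 0.087, 0.002]
ft_force: [-0.1, 0.2, -0.2]
width: 17.9
grasp_force: 30.0
```

Run:
```python
from h import *
im=grab('scene'); go(597.9,-222,15.3)
cv2.imwrite('pics/i.png',cv2.resize(im['pixels'][165:240,250:350,::-1],(800,600),interpolation=cv2.INTER_CUBIC))
```

```text
pose [ 597.1 -220.7   22.7] yaw -93.16 w 18.0 F [ 0.9  0.4 -0.2] shift/50 [0.018 0.025 0.147]
```

View pics/i.png

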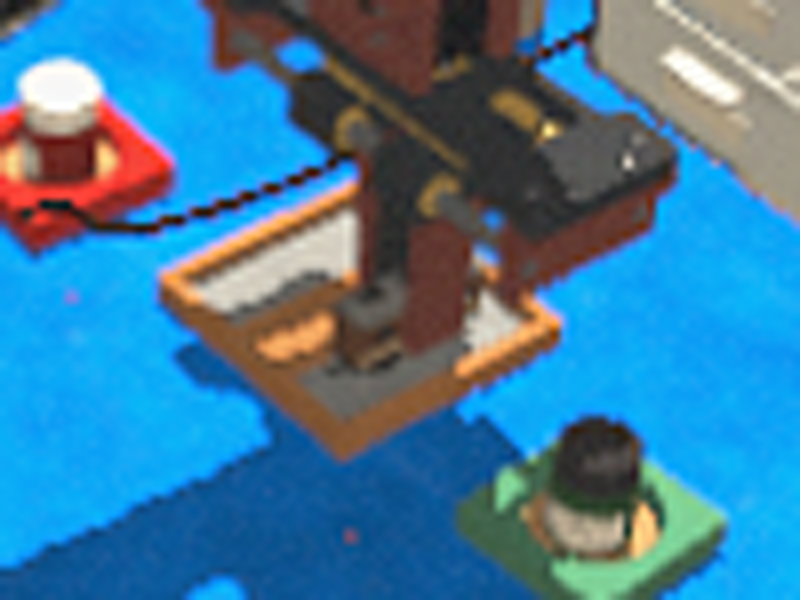

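Green pot stands well at crop-i (590,490), and the van is over the lane at (375,330). I'll lower it.

step_arm([
  [-0.8,0.02,0.025,0.07,0,0,0],
  [-0.8,0,0,0.03,0,0,0],
  [-0.8,0,0,0,0,0,0],
])

```text
t: 19.82
ee_pos: [598.0, -222.0, 17.7]
orientation: [3.14, -0.087, 0.001]
ft_force: [-0.2, -0.4, 0.5]
width: 17.7
grasp_force: 30.0
```

step_arm([
  [-0.8,0,0,0.02,0,0,0],
  [-0.8,0,0,0.015,0,0,0],
  [-0.8,0,0,0,0,0,0],
])

```text
t: 20.2
ee_pos: [598.0, -221.9, 15.9]
orientation: [3.14, -0.087, 0.0]
ft_force: [-0.7, 0.7, 3.1]
width: 17.3
grasp_force: 30.0
```

step_arm([
  [-0.2,0,0,0,0,0,0],
  [-0.2,0,0,0,0,0,0],
  [-0.2,0,0,0,0,0,0],
  [-0.2,0,0,-0.3,0,0,0],
  [-0.2,0,0,-0.7,0,0,0],
  [0.0,0,0,-1,0,0,-1],
  [0.0,0,0,0,0,0,-1],
  [0.0,0,0,0,0,0,0],
])

```text
t: 21.2
ee_pos: [598.3, -222.1, 117.2]
orientation: [3.128, 0.288, 0.003]
ft_force: [-0.2, -0.3, -0.1]
width: 43.6
grasp_force: 0.0
```

Run:
```python
from h import *
from meas import rect
from meas2 import comp
go(433.7,-30.5,115.5)
for n in ('top','scene'):
    im=grab(n); C=cloud(im);R=im['pixels'].astype(int);z=C[...,2];blue=(R[...,2]>R[...,0]+60)
    m=comp((abs(C[...,0]-434)<60)&(abs(C[...,1]+30)<45)&(z>8)&(z<40)&~blue);P=C[m][:,:2]
    d=np.linalg.svd(P-P.mean(0),full_matrices=False)[2][0];print(n,m.sum(),rect(C[m]),P.mean(0),np.degrees(np.arctan(d[1]/d[0])))
    m=(abs(C[...,0]-598)<50)&(abs(C[...,1]+222)<17)&(z>30)&(z<45);P=C[m];print('van',m.sum(),P.mean(0) if len(P) else 0,np.percentile(P[:,2],[50,90]) if len(P) else '')
```

```text
pose [ 598.3 -222.1  117.2] yaw -79.48 w 43.6 F [-0.2 -0.3 -0.1] shift/50 [-2.537 -4.369  0.026]Traceback (most recent call last):
  File "<stdin>", line 7, in <module>
  File "meas2.py", line 6, in comp
    return l==1+np.argmax(st[1:,4])
                ~~~~~~~~~^^^^^^^^^^
    return _wrapfunc(a, 'argmax', axis=axis, out=out, **kwds)
    return bound(*args, **kwds)
ValueError: attempt to get argmax of an empty sequence
```

step_arm([
  [0.0,-0.51,-0.87,0,0,0,0],
  [0.0,-0.51,-0.87,0,0,0,0],
  [0.0,-0.51,-0.87,0,0,0,0],
  [0.0,-0.51,-0.87,0,0,0,0],
  [0.0,-0.5,-0.88,0,0,0,0],
  [0.0,0,0,0,0,0,0],
  [0.0,0,0,0.7,0,0,0],
  [0.0,0,0,0.7,0,0,0],
  [0.0,0,0,0.4,0,0,0],
  [0.0,0,0,0.2,0,0,0],
  [0.0,0,0,0,0,0,0],
])

```text
t: 22.62
ee_pos: [433.1, -31.3, 15.2]
orientation: [-3.128, -0.288, 0.002]
ft_force: [-0.6, -0.1, 0.1]
width: 44.1
grasp_force: 0.0
```

Run:
```python
from h import *
im=grab('scene'); go(433.7,-30.5,11.5)
cv2.imwrite('pics/j.png',np.hstack([cv2.resize(im['pixels'][160:230,190:270,::-1],(400,350),interpolation=cv2.INTER_CUBIC),cv2.resize(im['pixels'][165:245,265:345,::-1],(350,350),interpolation=cv2.INTER_CUBIC)]))
```

```text
pose [433.4 -31.2  15.7] yaw -79.46 w 44.1 F [-0.1  0.5 -0.2] shift/50 [ 0.009 -0.013  0.085]
```

View pics/j.png

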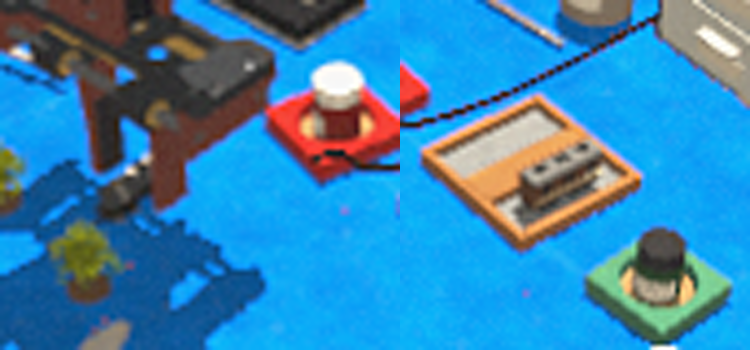

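The van stands in its lane at crop-j (560,175), and the tank wagon is between the fingers at (135,190). Now I grip it.

step_arm([
  [0.0,0,0,0.07,0,0,0],
  [0.0,0,0,0,0,0,0],
  [-0.8,0,0,0,0,0,0],
  [-0.8,0,0,0,0,0,0],
  [-0.8,0,0,0,0,0,0],
  [-0.8,0,0,0,0,0,0],
  [-0.8,0,0,0,0,0,0],
  [-0.8,0,0,-0.2,0,0,0],
  [-0.8,0,0,-0.6,0,0,0],
  [-0.8,0,0,-0.6,0,0,0],
  [-0.8,0,0,-0.6,0,0,0],
  [-0.8,0,0,0,0,0,0.98],
  [-0.8,0,0,0,0,0,0.98],
  [-0.8,0,0,0,0,0,0],
])

```text
t: 24.42
ee_pos: [433.0, -31.0, 112.7]
orientation: [3.141, -0.077, 0.001]
ft_force: [0.8, -0.2, -0.2]
width: 18.0
grasp_force: 30.0
```

Run:
```python
from h import *
for i in range(2): grab('scene'); go(601.3,-160,112)
```

```text
pose [432.9 -31.  112.5] yaw -92.75 w 17.8 F [-0.1 -0.4 -0.3] shift/50 [3.487 2.416 0.011]
pose [433.  -31.  112.4] yaw -92.75 w 17.6 F [-0.1  0.4 -0.5] shift/50 [3.487 2.416 0.008]
```

step_arm([
  [-0.8,0.7,0.48,0,0,0,0],
  [-0.8,0.7,0.48,0,0,0,0],
  [-0.8,0.7,0.48,0,0,0,0],
  [-0.8,0.7,0.48,0,0,0,0],
  [-0.8,0.69,0.5,0,0,0,0],
  [-0.8,0,0,0,0,0,0],
  [-0.8,0,0,0.6,0,0,0],
  [-0.8,0,0,0.6,0,0,0],
  [-0.8,0,0,0.4,0,0,0],
  [-0.8,0,0,0.2,0,0,0],
  [-0.8,0,0,0,0,0,0],
])

```text
t: 25.9
ee_pos: [600.8, -160.3, 21.8]
orientation: [-3.14, 0.078, 0.002]
ft_force: [0.7, 0.6, 0.4]
width: 17.4
grasp_force: 30.0
```

Run:
```python
from h import *
im=grab('scene'); go(601.3,-160,15)
cv2.imwrite('pics/k.png',cv2.resize(im['pixels'][165:240,250:350,::-1],(800,600),interpolation=cv2.INTER_CUBIC))
```

```text
pose [ 601.4 -160.5   22.5] yaw -92.87 w 17.7 F [-0.8 -0.3 -0.3] shift/50 [-0.003 -0.011  0.151]
```

View pics/k.png

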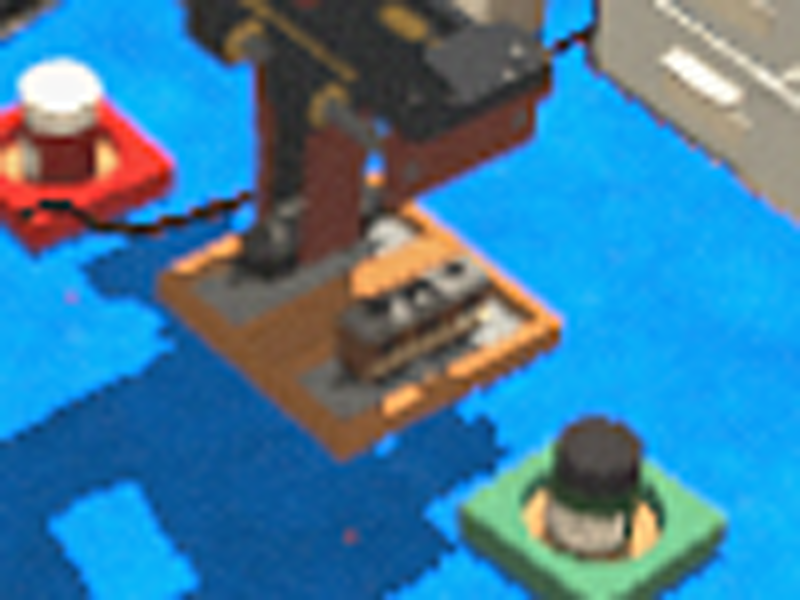

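Tank wagon hangs over the other lane at crop-k (280,240). I'll lower it.

step_arm([
  [-0.8,0,0,0.07,0,0,0],
  [-0.8,0,0,0.04,0,0,0],
  [-0.8,0,0,0.015,0,0,0],
  [-0.8,0,0,0,0,0,0],
])

```text
t: 26.45
ee_pos: [601.2, -160.6, 16.0]
orientation: [3.141, -0.079, 0.0]
ft_force: [0.1, 0.1, -0.2]
width: 17.7
grasp_force: 30.0
```

step_arm([
  [-0.8,0,0,0.015,0,0,0],
  [-0.8,0,0,0.01,0,0,0],
  [-0.8,0,0,0,0,0,0],
])

```text
t: 26.82
ee_pos: [601.3, -160.6, 15.3]
orientation: [3.141, -0.079, 0.0]
ft_force: [-1.8, -0.6, 6.5]
width: 18.0
grasp_force: 30.0
```

step_arm([
  [-0.2,0,0,0,0,0,0],
  [-0.2,0,0,0,0,0,0],
  [-0.2,0,0,0,0,0,0],
  [-0.2,0,0,-0.3,0,0,0],
  [-0.2,0,0,-0.7,0,0,0],
  [0.1,0,0,-1,0,0,-1],
  [0.1,0,0,0,0,0,-1],
  [0.1,0,0,0,0,0,-1],
  [0.1,0,0,0,0,0,-1],
  [0.1,0,0,0,0,0,-1],
  [0.1,0,0,0,0,0,-1],
  [0.1,0,0,0,0,0,-1],
  [0.1,0,0,0,0,0,-1],
  [0.1,0,0,0,0,0,-1],
  [0.1,0,0,0,0,0,-1],
  [0.1,0,0,0,0,0,-1],
  [0.1,0,0,0,0,0,-1],
  [0.1,0,0,0,0,0,-1],
  [0.1,0,0,0,0,0,-1],
  [0.1,0,0,0,0,0,-1],
])

```text
t: 29.32
ee_pos: [601.4, -160.7, 115.8]
orientation: [2.009, 2.414, 0.001]
ft_force: [0.4, 0.1, -0.3]
width: 48.3
grasp_force: 0.0
```

step_arm([
  [0.1,0,0,0,0,0,-1],
  [0.1,0,0,0,0,0,-0.4],
  [0.1,0,0,0,0,0,0],
])

```text
t: 29.7
ee_pos: [601.4, -160.7, 115.6]
orientation: [1.805, 2.57, 0.0]
ft_force: [0.1, -0.3, -0.8]
width: 48.3
grasp_force: 0.0
```

Run:
```python
from h import *
from meas import rect
from meas2 import comp
go(408,231.5,110)
for n in ('top','scene'):
    im=grab(n); C=cloud(im);R=im['pixels'].astype(int);z=C[...,2]
    m=comp((R[...,0]>130)&(R[...,1]>100)&(R[...,2]<100)&(abs(C[...,0]-420)<90)&(abs(C[...,1]-215)<90)&(z>4)&(z<32))
    P=C[m];d=np.linalg.svd(P[:,:2]-P[:,:2].mean(0),full_matrices=False)[2][0]
    print(n,m.sum(),rect(P),rect(P[P[:,2]>14]),np.degrees(np.arctan(d[1]/d[0])), 'top ridge',P[P[:,2]>np.percentile(P[:,2],70)].mean(0).round(1))
```

```text
pose [ 601.4 -160.7  115.6] yaw 19.84 w 48.3 F [ 0.1 -0.3 -0.8] shift/50 [ 8.691 -0.977  0.106]Traceback (most recent call last):
  File "<stdin>", line 7, in <module>
  File "meas2.py", line 6, in comp
    return l==1+np.argmax(st[1:,4])
                ~~~~~~~~~^^^^^^^^^^
    return _wrapfunc(a, 'argmax', axis=axis, out=out, **kwds)
    return bound(*args, **kwds)
ValueError: attempt to get argmax of an empty sequence
```

step_arm([
  [0.1,0.97,-0.11,0,0,0,0],
  [0.1,0.97,-0.11,0,0,0,0],
  [0.1,0.97,-0.11,0,0,0,0],
  [0.1,0.97,-0.11,0,0,0,0],
  [0.1,0.97,-0.11,0,0,0,0],
  [0.1,0.97,-0.11,0,0,0,0],
  [0.1,0.97,-0.11,0,0,0,0],
  [0.1,0.97,-0.11,0,0,0,0],
  [0.1,0.94,-0.1,0,0,0,0],
  [0.1,0,0,0,0,0,0],
  [0.1,0,0,0.7,0,0,0],
  [0.1,0,0,0.7,0,0,0],
  [0.1,0,0,0.4,0,0,0],
  [0.1,0,0,0.2,0,0,0],
  [0.1,0,0,0,0,0,0],
])

```text
t: 31.62
ee_pos: [407.4, 231.3, 14.5]
orientation: [-1.806, -2.57, 0.001]
ft_force: [-0.2, 1.1, 0.0]
width: 48.4
grasp_force: 0.0
```

Run:
```python
from h import *
grab('top');im=grab('scene'); go(408,231.5,5)
cv2.imwrite('pics/l.png',np.hstack([cv2.resize(im['pixels'][120:200,130:230,::-1],(450,360),interpolation=cv2.INTER_CUBIC),cv2.resize(im['pixels'][165:245,265:345,::-1],(350,360),interpolation=cv2.INTER_CUBIC)]))
```

```text
pose [407.9 231.8  15.3] yaw 19.84 w 48.3 F [0.  0.7 0.3] shift/50 [-0.007 -0.     0.206]
```

View pics/l.png

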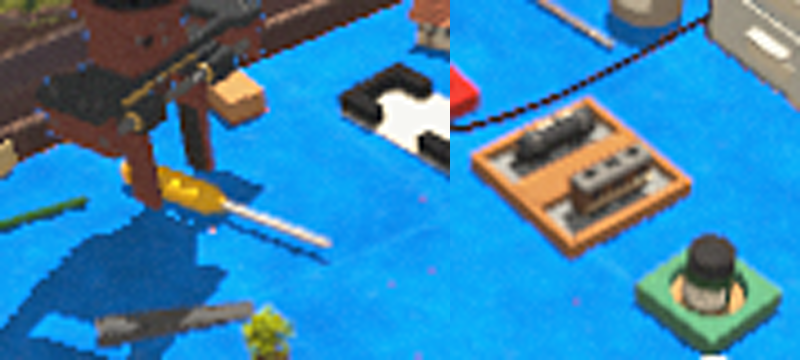

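Both wagons stand in their lanes (crop-l (555,135) and (610,175)), and the handle is between the fingers at (185,190). Now I grip and lift it.

step_arm([
  [0.1,0,0,0.2,0,0,0],
  [0.1,0,0,0,0,0,0],
  [-0.7,0,0,0,0,0,0],
  [-0.7,0,0,0,0,0,0],
  [-0.7,0,0,0,0,0,0],
  [-0.7,0,0,0,0,0,0],
  [-0.7,0,0,0,0,0,0],
  [-0.7,0,0,-0.2,0,0,0],
  [-0.7,0,0,-0.6,0,0,0],
  [-0.7,0,0,-0.6,0,0,0],
  [-0.7,0,0,-0.6,0,0,0],
  [-0.7,0,0,0,0,0,0.84],
  [-0.7,0,0,0,0,0,0.84],
  [-0.7,0,0,0,0,0,0],
])

```text
t: 33.48
ee_pos: [407.2, 231.8, 105.2]
orientation: [2.053, 2.378, 0.0]
ft_force: [0.4, 0.6, -0.8]
width: 23.9
grasp_force: 30.0
```

Run:
```python
from h import *
from meas2 import comp
from meas import rect
go(613.4,195.7,105)
for n in ('top','scene'):
    im=grab(n); C=cloud(im);R=im['pixels'].astype(int);z=C[...,2]
    m=(abs(C[...,0]-425)<110)&(abs(C[...,1]-160)<160)&(z>98)&(z<132)&(R[...,0]>R[...,2]+60)&(R[...,1]>R[...,2]+40)
    P=C[m];print(n,len(P),rect(P) if len(P)>5 else '')
    m=(abs(C[...,0]-430)<40)&(abs(C[...,1]-120)<60)&(z>80)&(z<140)
    P=C[m];print('blade',len(P),rect(P) if len(P)>5 else '', np.c_[P[::6,1],P[::6,2]].round(0).tolist()[:12])
im=load('top');C=cloud(im);z=C[...,2];R=im['pixels'].astype(int)
m=comp((abs(C[...,0]-620)<75)&(abs(C[...,1]-149)<135)&(z>13)&(z<24)&(R[...,2]<R[...,0]+60),40);print('tray',m.sum(),rect(C[m]))
# white floor
m=comp((abs(C[...,0]-620)<60)&(abs(C[...,1]-149)<125)&(z>-1)&(z<9)&(R.min(2)>170));P=C[m];print('floor',m.sum(),rect(P),np.median(P[:,2]))
```

```text
pose [407.2 231.8 105.2] yaw 8.37 w 23.9 F [ 0.4  0.6 -0.8] shift/50 [-1.314  3.976  0.005]
top 259 (array([408.8, 220. ]), array([21.8, 71.2]), np.float32(-82.0))
blade 152 (array([422.6, 133.5]), array([ 7. , 91.1]), np.float32(-81.7)) [[179.0, 116.0], [166.0, 118.0], [155.0, 115.0], [144.0, 113.0], [174.0, 117.0], [162.0, 116.0], [151.0, 114.0], [139.0, 114.0], [127.0, 115.0], [115.0, 116.0], [102.0, 117.0], [91.0, 115.0]]
scene 96 (array([414. , 185.1]), array([ 24.6, 185.9]), np.float32(-73.7))
blade 48 (array([422.3, 133.2]), array([ 8.8, 95.8]), np.float32(-80.8)) [[180.0, 115.0], [166.0, 115.0], [159.0, 111.0], [137.0, 117.0], [135.0, 111.0], [117.0, 114.0], [108.0, 112.0], [95.0, 113.0]]
tray 1365 (array([620.2, 150.4]), array([ 70. , 226.2]), np.float32(-81.1))
floor 969 (array([620.4, 150.8]), array([ 71.1, 201.4]), np.float32(-83.6)) 3.0460020643587313
```

step_arm([
  [-0.7,-0.25,0.79,0,0,0,0],
  [-0.7,-0.25,0.79,0,0,0,0],
  [-0.7,-0.25,0.79,0,0,0,0],
  [-0.7,-0.25,0.79,0,0,0,0],
  [-0.7,-0.25,0.8,0,0,0,0],
  [-0.7,0,0,0,0,0,0],
  [-0.7,0,0,0.6,0,0,0],
  [-0.7,0,0,0.6,0,0,0],
  [-0.7,0,0,0.3,0,0,0],
  [-0.7,0,0,0,0,0,0],
])

```text
t: 34.83
ee_pos: [610.7, 198.6, 28.7]
orientation: [-2.052, -2.376, 0.004]
ft_force: [0.4, -0.4, -0.9]
width: 23.9
grasp_force: 30.0
```

Run:
```python
from h import *
t=grab('top');im=grab('scene'); go(612.4,198.8,8.2)
cv2.imwrite('pics/m.png',np.hstack([cv2.resize(im['pixels'][120:180,190:290,::-1],(400,300),interpolation=cv2.INTER_CUBIC),cv2.resize(t['pixels'][100:175,110:230,::-1],(400,300),interpolation=cv2.INTER_CUBIC)]))
```

```text
pose [612.4 198.9  30.4] yaw 8.35 w 23.5 F [ 0.4  0.5 -0.8] shift/50 [-0.003 -0.002  0.445]
```

View pics/m.png

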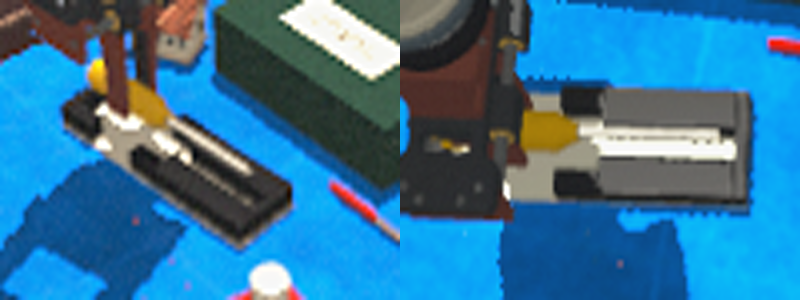

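The driver hangs over the cut-out: blade at crop-m (650,133) and slot centre near (660,143). The elevated blade looks shifted by parallax, so I'll check it numerically.

Run:
```python
from h import *
from meas import rect
a=np.radians(98.35); d=np.array([np.cos(a),np.sin(a)]); e=np.array([d[1],-d[0]])
for n,o in (('top',(620.2,150.4)),('scene',(620.2,148.1))):
    im=load(n);C=cloud(im);z=C[...,2];R=im['pixels'].astype(int)
    L=(C[...,:2]-np.array(o))@d; X=(C[...,:2]-np.array(o))@e
    m=(L>-130)&(L<-8)&(abs(X)<15)&(z>28)&(z<48); 
    print(n,'blade',m.sum(),'L',np.percentile(L[m],[1,99]).round(1),'X med',np.median(X[m]).round(1),'near',np.median(X[m&(L>-40)]).round(1),'tip',np.median(X[m&(L<-70)]).round(1),'z',np.median(z[m&(L>-40)]),np.median(z[m&(L<-70)]))
    m=(L>-95)&(L<-20)&(abs(X)<14)&(z<10)&(z>-3);print(' slot floor',m.sum(),np.percentile(X[m],[3,97]).round(1))
    m=(abs(X)<40)&(z>13)&(z<22);print(' tray L',np.percentile(L[m],[.5,99.5]).round(1),'X',np.percentile(X[m&(L<-15)],[1,99]).round(1))
```

```text
top blade 108 L [-93.3 -10. ] X med -4.3 near -3.8 tip -4.5 z 38.909050734223456 38.106359170336304
 slot floor 121 [-2.9  8.3]
 tray L [-382.5  225.3] X [-34.5  33.6]
scene blade 42 L [-92.5  -9.7] X med -3.6 near -2.4 tip -4.4 z 38.173494945857556 37.68776010810154
 slot floor 38 [ 6.1 13.6]
 tray L [-343.2  229.6] X [-37.3  36. ]
```

step_arm([
  [-0.7,0,0.065,0,0,0,0],
  [-0.7,0,0,0.2,0,0,0],
  [-0.7,0,0,0.12,0,0,0],
  [-0.7,0,0,0.06,0,0,0],
  [-0.7,0,0,0,0,0,0],
])

```text
t: 35.55
ee_pos: [615.1, 199.0, 10.2]
orientation: [-2.054, -2.376, 0.001]
ft_force: [0.4, 0.5, -1.8]
width: 23.9
grasp_force: 30.0
```

step_arm([
  [-0.7,0,0,0.02,0,0,0],
  [-0.7,0,0,0.01,0,0,0],
  [-0.7,0,0,0,0,0,0],
])

```text
t: 35.92
ee_pos: [615.5, 199.1, 9.2]
orientation: [2.054, 2.377, 0.0]
ft_force: [-0.1, -0.7, -0.8]
width: 24.1
grasp_force: 30.0
```

step_arm([
  [-0.7,0,0,0.015,0,0,0],
  [-0.7,0,0,0.01,0,0,0],
  [-0.7,0,0,0,0,0,0],
])

```text
t: 36.3
ee_pos: [615.4, 199.1, 7.9]
orientation: [-2.054, -2.377, 0.0]
ft_force: [0.4, 0.3, -0.7]
width: 23.8
grasp_force: 30.0
```

step_arm([
  [-0.7,0,0,0.012,0,0,0],
  [-0.7,0,0,0,0,0,0],
])

```text
t: 36.55
ee_pos: [615.5, 199.1, 7.9]
orientation: [2.054, 2.377, -0.0]
ft_force: [-2.6, -0.4, 4.8]
width: 23.7
grasp_force: 30.0
```

step_arm([
  [-0.1,0,0,0,0,0,0],
  [-0.1,0,0,0,0,0,0],
  [-0.1,0,0,0,0,0,0],
  [-0.1,0,0,-0.3,0,0,0],
  [-0.1,0,0,-0.7,0,0,0],
  [-0.1,0,0,-1,0,0,0],
  [-0.1,0,0,-1,0,0,0],
  [-0.1,0,-0.9,-0.5,0,0,0],
  [-0.1,0,-0.9,0,0,0,0],
  [-0.1,0.3,-0.9,0,0,0,0],
  [-0.1,0.3,-0.9,0,0,0,0],
  [-0.1,0,0,0,0,0,0],
  [-0.1,0,0,0,0,0,0],
])

```text
t: 38.17
ee_pos: [434.1, 203.2, 183.4]
orientation: [2.053, 2.376, 0.004]
ft_force: [0.4, 0.1, 0.3]
width: 39.3
grasp_force: 0.0
```

Run:
```python
from h import *
t=grab('top');im=grab('scene'); print(get_obs()['t'],get_obs()['ee_pos'])
C=cloud(im);a=np.radians(98.35); d=np.array([np.cos(a),np.sin(a)]); e=np.array([d[1],-d[0]])
R=im['pixels'].astype(int);L=(C[...,:2]-[620.2,148.1])@d;X=(C[...,:2]-[620.2,148.1])@e;z=C[...,2]
m=(R[...,0]>R[...,2]+60)&(R[...,1]>R[...,2]+40)&(abs(X)<40)&(abs(L)<115)&(z<35);print(m.sum(),np.percentile(L[m],[2,98]),np.percentile(z[m],[50,95]),np.median(X[m]))
A=cv2.resize(im['pixels'][120:240,190:350,::-1],(800,600),interpolation=cv2.INTER_CUBIC);cv2.imwrite('pics/n.png',A)
```

```text
38.275 [434.48618412 202.97911225 182.91140345]
147 [  4.27657163 105.65975862] [19.76459212 26.74747225] -2.0614464912177284
```

View pics/n.png

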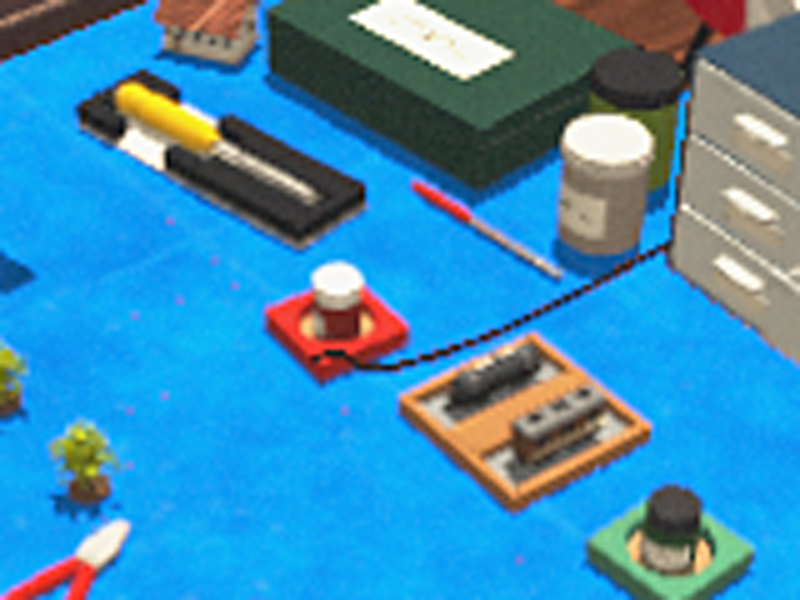

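The picture shows everything in place: driver at crop-n (215,150), pots at (337,300) and (672,525), wagons at (490,385) and (560,420). I still need to check that the driver lies level and within the bay.

Run:
```python
from h import *
a=np.radians(98.35); d=np.array([np.cos(a),np.sin(a)]); e=np.array([d[1],-d[0]])
for n,o in (('top',[620.2,150.4]),('scene',[620.2,148.1])):
    im=load(n);C=cloud(im)
    R=im['pixels'].astype(int);L=(C[...,:2]-o)@d;X=(C[...,:2]-o)@e;z=C[...,2]
    m=(R[...,0]>R[...,2]+60)&(R[...,1]>R[...,2]+40)&(abs(X)<40)&(abs(L)<118)&(z<35)
    print(n,m.sum())
    for a0 in range(-5,110,10):
        q=m&(L>=a0)&(L<a0+10)
        if q.sum()>2: print(a0,q.sum(),'zmax',np.percentile(z[q],90).round(1),'X',np.percentile(X[q],[5,95]).round(1))
    b=(abs(X)<8)&(z>8)&(z<22)&(L<-2)&(L>-112)&(R.min(2)>110)
    for a0 in range(-110,0,20):
        q=b&(L>=a0)&(L<a0+20)
        if q.sum(): print('blade',a0,q.sum(),np.median(z[q]).round(1),np.median(X[q]).round(1),L[q].min().round(1))
```

```text
top 394
-5 10 zmax 21.9 X [-3.6  6.3]
5 36 zmax 24.8 X [-7.2 15.2]
15 40 zmax 27.4 X [-9.  10.1]
25 41 zmax 28.2 X [-9.1 12. ]
35 44 zmax 26.9 X [-9.1 12. ]
45 43 zmax 26.9 X [-9.  11.4]
55 43 zmax 27.9 X [-9.2 10.8]
65 41 zmax 27.7 X [-9.2 11.7]
75 37 zmax 26.1 X [-8.6 12.4]
85 47 zmax 28.5 X [-9.4 18.9]
95 12 zmax 25.8 X [-5.7 20.5]
blade -110 14 16.6 -0.2 -105.6
blade -90 21 17.6 0.5 -88.7
blade -70 27 17.0 0.7 -69.2
blade -50 24 17.4 0.2 -48.4
blade -30 24 17.0 -0.1 -29.3
blade -10 9 16.7 0.6 -10.0
scene 147
-5 5 zmax 17.3 X [-3.9  3.4]
5 13 zmax 23.0 X [-6.  4.]
15 18 zmax 25.0 X [-9.6 17.9]
25 12 zmax 26.3 X [-7.9  5.8]
35 14 zmax 26.9 X [-7.8 16.9]
45 18 zmax 26.8 X [-6.5 32.1]
55 14 zmax 24.6 X [-7.5  7.7]
65 13 zmax 25.3 X [-6.9 18.9]
75 13 zmax 26.0 X [-4.9 22.4]
85 17 zmax 25.9 X [-7.6 14.9]
95 5 zmax 18.4 X [-3.5 19.2]
105 5 zmax 18.0 X [ 1.1 21.3]
blade -110 1 14.5 2.9 -91.1
blade -90 7 16.1 0.7 -89.5
blade -70 12 16.3 1.0 -69.9
blade -50 7 16.5 3.0 -48.0
blade -30 10 15.4 0.6 -29.9
blade -10 3 16.0 0.0 -6.2
```

```bash
python3 -c "
from h import *
print(ctrl.close_job())"
```

```text
the job is handed in; nothing more can be done
None
```

I handed the job in after about 38 s of robot time: camera checks showed both pots upright in their own stands, the van and tank wagon on their wheels in separate lanes, and the screwdriver flat and level in its cut-out; the hand-in returned no verdict.

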